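Put the memory stick away in the slide-top box

TASK

The memory stick lying by the sink should be kept dry in the wooden slide-top box. The lid has no handle: press lightly on its rubber patch and draw the lid toward you until it is fully open (the thin lid cracks if you lean on it with more than about 15 N). Lay the stick in the box, then slide the lid fully shut again, leaving the mug and the two rolls of tape where they are.

Things in the scene. Friction and masses are not known exactly. Their poses are not given: they have to be found in the camera images.
- box: Light wooden slide-top box, 140 (x) x 114 (y) x 50 mm, fixed to the counter. Origin: centre of its underside, on the counter; z up, -x is its front, facing the robot. Walls 7 mm, floor 5 mm, inside 126 x 100 mm. Side and rear walls 50 mm high, front wall 24 mm (the lid runs out over it). Inside the front wall a 7 mm crossbar hangs below the lid (box x -60 to -53 mm).
- lid (a joint): Slide of the lid, a plate 132 (x) x 97 x 6 mm between the side walls: 0 m shut, 0.075 m fully open (drawn along the box's -x, toward the robot). Stays where it is left; sliding takes 5 to 6 N; soft end stops. Fingers grip it with friction of at least 0.8. It rides on felt that yields 2 mm per 10 N pressed (6 mm at most) and springs back. More than 15 N from fingers or arm cracks it.
- patch_shut (a point): Point fixed to the box, axes as the box's: where the centre of the lid's flush black rubber patch (50 x 50 mm) would lie with the lid shut and its runners level, on the lid's top, 46 mm above the counter. The patch moves with the lid by lid along -x. Its true height is 0 to 7 mm lower when shut and 0 to 12 mm lower when open, since the runners slope by an unmeasured amount.
- runner_rear (a point): Point fixed to the box at the rear end of the runners, box x +63 mm, 40 mm above the counter (lid's underside). About this point the runners, and the lid on them, slope down toward the front by an unknown 0 to 0.075 rad, different each time and not measured: the lid sinks as it is drawn out. The slope does not change under load.
- front_edge (a point): Point fixed to the box, axes as the box's: middle of the lid's front edge when shut (flush with the front wall) and level, 43 mm above the counter. With the lid open by q the edge is q farther along -x and, by the slope, 0 to 16 mm lower; the edge is 6 mm thick and can be pushed to shut the lid.
- well (a point): Centre of the part of the box floor that lies free when the lid is open (open lid leaves box x -13 to +63 mm, 100 mm wide in y, free from above); 5 mm above the counter. Axes as the box's.
- stick_mid (a point): Memory stick, red plastic with a metal plug, 19 (x) x 53 (y) x 9 mm, 20 g, lying flat on the counter; point at its centre, half-way up (4.5 mm). Its y axis runs along its length; the red body covers y from -14 to +26 mm, the thinner plug (12 mm wide) is at -y. Grasp across x.
- mug: White mug, 78 mm wide (112 with handle), 102 mm high; origin at the centre of its underside. Bystander.
- tape: Big grey roll of tape, 99 mm across, 48 mm high; origin at the centre of its underside. Bystander.
- roll: Small black roll of tape, 64 mm across, 19 mm high; origin at the centre of its underside. Bystander.

How it is judged:
On the way, in this order (a step that is already met when the one before it is completed fails the run):
1. the lid is drawn fully open (more than 0.066 of 0.075 m) (value of joint lid above 0.066 m), for 0.2 s.
2. the stick lies still on the floor of the box with the lid open (value of joint lid above 0.05 m and x of stick_mid in the frame of box between -0.03 and 0.063 m and y of stick_mid in the frame of box between -0.05 and 0.05 m and height (world z) of stick_mid below 0.02 m and linear speed of stick below 0.03 m/s), for 0.2 s.
At the end, for the whole second after the job is handed in: The stick lies at rest on the floor inside the box (centre within the walls, below 20 mm height) and the lid is shut to within 6 mm (value of joint lid below 0.006 m and x of stick_mid in the frame of box between -0.063 and 0.063 m and y of stick_mid in the frame of box between -0.05 and 0.05 m and height (world z) of stick_mid below 0.02 m and linear speed of stick below 0.02 m/s); the robot touches nothing.
It fails at once if the lid is loaded with more than 16 N by the fingers or arm (contact force between any of the fingers, the arm and lid above 16 N).
It fails at once if the mug or one of the rolls of tape is moved by more than 25 mm (distance of any of mug, tape, roll from where it was at the start of the episode above 0.025 m).
It also fails if it takes over 72 s, if anything falls off the work surface, if the arm or the gripper's body presses on something with over 40 N, if the wrist force passes 120 N, or if a joint passes its speed limit or range.

ROBOT

A 6-joint arm with a two-finger parallel gripper is mounted at the origin on a cart in front of the work surface, level with it; the furniture and walls round the work are solid. World frame = base frame: x ahead of the robot, y to its left, z up, the work surface at z = 0. Lengths are in m, angles in rad, forces in N, time in s.
With the tool pointing down it reaches from about 0.35 to 0.775 m from the base axis. Payload 5.5 kg.
Tool frame: the origin (TCP) lies midway between the tips of the shut fingers; the grasp point (between the pads) lies 19 mm behind it; z points along the fingers, y is the line along which they close (so a half turn about z gives the same grasp; the last joint's range is limited). The gripper opens to 85 mm and grips with 20 to 120 N. Pads are 22 mm wide; open, the fingers measure 114 mm over their backs; the gripper's body (76 mm by 85 mm) begins 54 mm behind the grasp point. The pads swing forward as they close: fully open they stand 13 mm farther back than shut.
Start: joints at [-1.288, 0.313, 0.046, 1.304, 0, 1.431], TCP at [0.236, -0.524, 0.231] pointing down, gripper open.
Joint ranges: [-2.76, 2.76], [-0.86, 1.69], [-1.03, 1.26], [-2.2, 2.34], [-1.47, 1.5], [-3.14, 3.14]. Speed limits (rad/s): [2.57, 2.57, 3.14, 3.14, 3.14, 3.14].

INTERFACE

Orientations are given as a rotation vector (axis times angle).
In Python, from bench import ctrl, viewer, job gives the robot as it stands.
- The arm moves only by the tool apply_moves, never from a script. Its argument "series" is a list of rows, each a list of 5 numbers: the shift along the tool's x, y, z normalised to -1 to 1, where 1 is 2.5 cm, then the turn about the tool's z normalised to -1 to 1, where 1 is 4 degrees, then the opening, from 0 (shut) to 1 (fully open). A call has 1 to 10 rows; each row shifts and turns the commanded pose from where the row before left it, along the tool's axes as they then stand; what a row does not reach is not made up. A row lasts 1/10 s, in which the tool goes at most 50 mm and 8.59 degrees, less where a joint would pass 70% of its speed; a pose out of reach is approached as far as the arm can. A call with a number of a shift or a turn outside -1 to 1 is refused whole. A call with a gripper value outside its range is refused whole. The fingers move at their own pace and stop on an object; the grip force is fixed at half the most. Time passes only in rows, so rows that do not move let the fingers close. It gives the time, the measured TCP pose, the force, the opening and the grip force at its end, in the units of the state.
- ctrl.get_obs(): the state, without advancing time (a new reading comes with each control period).
- viewer.get_image(name): name is "side" or "top"; returns a dict with "frame" (400x640x3 uint8, red, green, blue), "range_z" (400x640 float32, m along the optical axis (not along the pixel's ray), 0 where there is no reading), "fx", "fy", "cx", "cy" (pixels), "eye" and "orientation" of the camera in the world. Camera axes: x right, y down, z forward; pixel columns grow to the right and rows downward; lengths in m; the calibration is good to about 2 mm. A picture is of the moment at which its call begins.
- job.hand_in(): hands the job in; it is judged then, once.
Trained networks look in the newest picture that a camera, given by its name, has taken for a name from the list of things; names that differ only in an ending like _2 or _b are one class to them, and where a whole thing is asked for, a point or a joint stands for the part that bears it (a point fixed in the world has none). Each returns a list of dicts, best first, with "p" (0 to 1); they miss things now and then, are a little off and sometimes report something else, mostly with a low value. They report only what shows in the picture. A call takes as long as a camera call.
- viewer.spot_in(camera, query): "position" ([column, row] in pixels, amid what is visible of it).
- viewer.trace(camera, query): "pixels" (400x640 bool, what is visible of it) and "position" ([column, row] in pixels, amid what is visible of it).
- viewer.pinpoint(camera, query): "position" ([column, row] in pixels: a listed point, or the origin of a listed thing).
The state is a dict: "clock": time; "joint_pos": joint angles; "dq": joint speeds; "tau": joint torques, N m; "ee_pos": TCP position; "orientation": TCP orientation; "contact_force": force on the tool from outside, world axes, zero at the start; "torque": the same for the moment, N m; "grip_width": opening from 0.0 (shut) to 1.0 (fully open); "gripper_force": force on a finger pad.
Only numpy, scipy, OpenCV 4.12 (cv2) and the standard library are available. Lean on these libraries where they do the work, as an engineer would, in place of code of your own. Each camera call takes 0.05 s, during which the arm holds its last target. There are 200 camera calls.

## Working session

There is one attempt and no reset: what is moved stays moved. The work goes in short steps, Python scripts to look and compute and a tool call to move; the robot and the scene stay as the last step left them, time stands still between calls to the robot, and variables do not carry over. Pictures are saved under pics/ and viewed, at most 10 in all, crops included, and the job is handed in when it is done.

Besides the shell and the picture viewer there is one more tool, called after ">>>" as a command line: name --pt "numbers of a row" for each row, then --argument value for the rest. apply_moves: Moves the arm, as the interface text tells. Scaled input: -1 to 1 covers 2.5 cm each way for a shift and 4 degrees each way for a turn. Its arguments: {"type":"object","properties":{"series":{"type":"array","items":{"type":"array","items":{"type":"number"}}}},"required":["series"]}

```bash
mkdir -p pics; cat > h.py <<'E'
import numpy as np, cv2
from scipy.spatial.transform import Rotation as R
from bench import ctrl, viewer, job
def rot(o):
    o=np.array(o,float)
    if o.shape==(3,3): return o
    return R.from_rotvec(o).as_matrix() if o.size==3 else R.from_quat(o).as_matrix()
def ray(im,px):
    d=np.array([(px[0]-im['cx'])/im['fx'],(px[1]-im['cy'])/im['fy'],1.])
    return rot(im['orientation'])@d
def at_z(im,px,z):
    d=ray(im,px);e=np.array(im['eye']);return e+d*(z-e[2])/d[2]
def at_d(im,px):
    c,r=int(round(px[0])),int(round(px[1]))
    p=im['range_z'][max(r-1,0):r+2,max(c-1,0):c+2];p=p[p>0]
    return np.array(im['eye'])+ray(im,px)*np.median(p) if p.size else None
def cloud(im):
    v,u=np.mgrid[0:400,0:640]
    d=np.stack([(u-im['cx'])/im['fx'],(v-im['cy'])/im['fy'],np.ones_like(u,float)],-1)*im['range_z'][...,None]
    return d@rot(im['orientation']).T+np.array(im['eye'])
def save(im,n): cv2.imwrite('pics/'+n,im['frame'][:,:,::-1])
E
python3 - <<'E'
from h import *
np.set_printoptions(precision=4,suppress=True)
o=ctrl.get_obs();print(o)
Z=dict(patch_shut=.043,front_edge=.043,well=.005,stick_mid=.0045,box=0,mug=0,tape=0,roll=0,runner_rear=.04)
fr=[]
for c in('top','side'):
    im=viewer.get_image(c);save(im,c+'0.png');fr.append(im['frame'])
    print(c,im['orientation'],im['eye'],im['fx'])
    for q,z in Z.items():
        for r in viewer.pinpoint(c,q)[:2]: print(q,round(r['p'],2),np.round(r['position'],1),at_z(im,r['position'],z),at_d(im,r['position']))
cv2.imwrite('pics/both0.png',np.vstack(fr)[:,:,::-1][:, :])
E
```

```text
{'clock': 0.0, 'joint_pos': array([-1.2876,  0.314 ,  0.045 ,  1.3036,  0.    ,  1.4312]), 'dq': array([-0.0005,  0.0018,  0.0001, -0.0022,  0.0008, -0.0014]), 'tau': array([ -0.0001, -48.063 ,  29.8531,   0.0195,  -0.0003,  -0.    ]), 'ee_pos': array([ 0.2358, -0.5239,  0.2304]), 'orientation': array([-3.0699, -0.6589,  0.0002]), 'contact_force': array([-1.397 , -0.5185, -0.0719]), 'torque': array([ 0.0267, -0.0826,  0.0149]), 'gripper_force': 0.0, 'grip_width': 0.995736350874636}
top [-2.1844  2.2116 -0.1011] [0.4228 0.1173 1.1119] 434.8267604306631
patch_shut 0.9 [322.7 176.9] [0.5455 0.0728 0.043 ] [0.545  0.0729 0.0474]
patch_shut 0.75 [319.6 171.7] [0.5585 0.0803 0.043 ] [0.5582 0.0803 0.0456]
front_edge 0.85 [328.6 198.1] [0.4928 0.059  0.043 ] [0.4927 0.059  0.0438]
front_edge 0.49 [311.2 145.2] [0.625  0.1002 0.043 ] [0.6238 0.1003 0.0494]
well 0.79 [316.8 163.3] [0.5851 0.0858 0.005 ] [0.5791 0.087  0.0459]
well 0.64 [309.4 147.1] [0.6273 0.1043 0.005 ] [0.6202 0.1048 0.0434]
stick_mid 0.69 [407.3 192.9] [ 0.5063 -0.1456  0.0045] [ 0.506  -0.1445  0.0092]
stick_mid 0.56 [32
[... 458 characters left out ...]
8411 -0.5757  0.5946] 431.68631707601327
patch_shut 0.79 [336.1 226.7] [0.5376 0.0736 0.043 ] [0.5391 0.0704 0.0457]
front_edge 0.84 [319.2 222.3] [0.4993 0.0704 0.043 ] [0.4995 0.07   0.0434]
well 0.77 [358.4 247.6] [0.5895 0.076  0.005 ] [0.6078 0.0287 0.0478]
box 0.85 [345.  246.5] [0.5609 0.0714 0.    ] [0.5821 0.0224 0.0451]
mug 0.78 [410.4 182.3] [0.6019 0.387  0.    ] [0.6394 0.2362 0.0932]
tape 0.82 [220.4 267.2] [ 0.3685 -0.1034  0.    ] [ 0.4046 -0.1395  0.0454]
roll 0.76 [325.3 294.8] [ 0.5873 -0.0709  0.    ] [ 0.622  -0.14    0.0813]
roll 0.6 [345.3 245.3] [0.5597 0.0753 0.    ] [0.5821 0.0236 0.0472]
runner_rear 0.7 [377.9 235.5] [0.6244 0.091  0.04  ] [ 0.6715 -0.054   0.1607]
```

```bash
python3 - <<'E'
from h import *
np.set_printoptions(precision=4,suppress=True)
im=viewer.get_image('top');P=cloud(im)
for q in('box','stick_mid','lid','patch_shut'):
    for r in viewer.trace('top',q)[:1]:
        m=r['pixels'];X=P[m];X=X[np.isfinite(X).all(1)]
        print(q,r['p'],m.sum(),r['position'],X.mean(0))
        if q=='box':
            w=X[(X[:,2]>.03)]
            print('box rect',cv2.minAreaRect(w[:,:2].astype(np.float32)))
        if q=='stick_mid': print(cv2.minAreaRect(X[:,:2].astype(np.float32)))
# dark patch
g=im['frame'].max(2); 
m=(g<70)&(abs(P[...,0]-.55)<.09)&(abs(P[...,1]-.073)<.06)&(P[...,2]>.03)
X=P[m];print('patch',m.sum(),X.mean(0),cv2.minAreaRect(X[:,:2].astype(np.float32)))
A=np.c_[X[:,:2]-X[:,:2].mean(0),np.ones(len(X))];print(np.linalg.lstsq(A,X[:,2],rcond=None)[0],X[:,2].std())
f=im['frame'].astype(int)
m=(f[...,0]>f[...,1]*1.8)&(f[...,0]>80)&(P[...,2]<.03)
X=P[m];print('red',m.sum(),X.mean(0),cv2.minAreaRect(X[:,:2].astype(np.float32)))
a=im['frame'][90:290,180:440];b=viewer.get_image('side')['frame'][130:330,180:440]
cv2.imwrite('pics/z.png',cv2.resize(np.vstack([a,b]),None,fx=1.5,fy=1.5)[:,:,::-1])
E
```

```text
stick_mid 0.48 150 [404.5, 192.2] [ 0.5077 -0.145   0.0071]
((0.5081931352615356, -0.14629900455474854), (0.020161619409918785, 0.05491853877902031), 59.60365676879883)
lid 0.81 2069 [322.3, 171.3] [0.5546 0.0768 0.0483]
patch_shut 0.66 2644 [317.5, 170.7] [0.5603 0.0784 0.0489]
patch 270 [0.5392 0.0726 0.0455] ((0.5392782688140869, 0.07261832803487778), (0.04024143144488335, 0.040947191417217255), 14.671682357788086)
[-0.0121  0.0192  0.0455] 0.0019152138405118153
red 107 [ 0.5022 -0.1409  0.008 ] ((0.5011979341506958, -0.1410146951675415), (0.018372822552919388, 0.03648138418793678), 58.8686637878418)
```

View pics/top0.png

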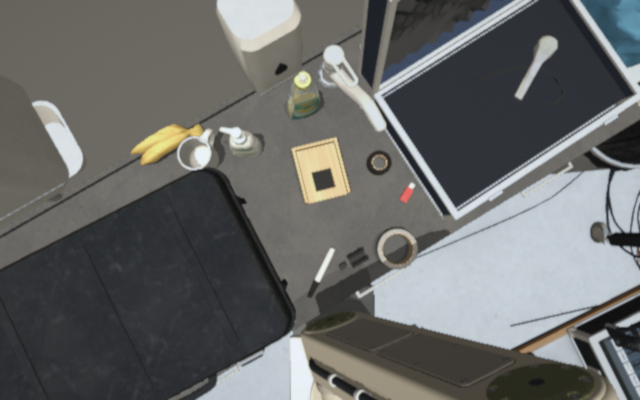

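View pics/side0.png

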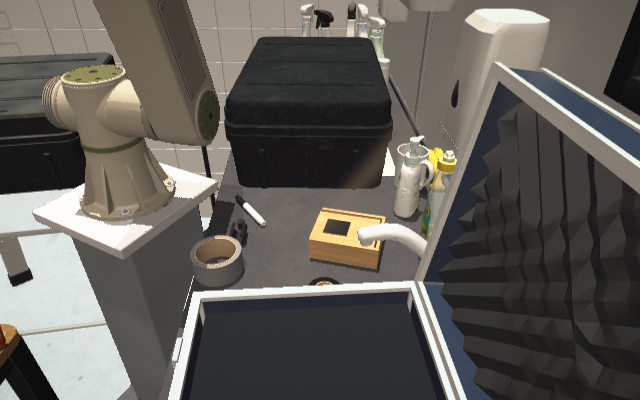

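```bash
python3 - <<'E'
from h import *
np.set_printoptions(precision=4,suppress=True)
for c in('top','side'):
    im=viewer.get_image(c);P=cloud(im);hsv=cv2.cvtColor(im['frame'],cv2.COLOR_RGB2HSV).astype(int)
    near=(abs(P[...,0]-.56)<.1)&(abs(P[...,1]-.075)<.1)
    w=near&(hsv[...,0]>8)&(hsv[...,0]<30)&(hsv[...,1]>70)&(P[...,2]>.037)&(P[...,2]<.06)
    n,l,s,_=cv2.connectedComponentsWithStats(w.astype(np.uint8));w=l==1+np.argmax(s[1:,4])
    X=P[w];r=cv2.minAreaRect(X[:,:2].astype(np.float32));print(c,'rect',r,w.sum())
    a=np.radians(r[2]);a=(a+np.pi/4)%(np.pi/2)-np.pi/4
    print('yaw',np.degrees(a))
    ce=np.array(r[0]);ex=np.array([np.cos(a),np.sin(a)]);ey=np.array([-ex[1],ex[0]])
    B=P[near&(P[...,2]>.03)&(P[...,2]<.06)];bx=(B[:,:2]-ce)@ex;by=(B[:,:2]-ce)@ey
    for lo in range(-70,70,14):
        m=(bx*1e3>lo)&(bx*1e3<lo+14);i=m&(abs(by)<.04);o=m&(abs(by)>.050)&(abs(by)<.057)
        print(lo,i.sum(),B[i,2].mean()*1e3,o.sum(),np.median(B[o,2])*1e3 if o.any() else 0)
    C=P[near&(abs(P[...,2])<.02)];print('counter',np.median(C[:,2]))
    dk=near&(hsv[...,2]<70)&(P[...,2]>.035);X=P[dk];
    if dk.any(): q=(X[:,:2].mean(0)-ce);print('patch',X.mean(0),q@ex,q@ey)
    # obstacles
    F=P[(P[...,2]>.03)&(P[...,2]<.4)&(P[...,0]>.3)&(P[...,0]<.8)&(P[...,1]>-.25)&(P[...,1]<.3)]
    H=np.full((10,11),-1.)
    np.maximum.at(H,(((F[:,0]-.3)/.05).astype(int),((F[:,1]+.25)/.05).astype(int)),F[:,2]);print(np.round(H,2))
E
```

```text
top rect ((0.5610116720199585, 0.0775337815284729), (0.14319927990436554, 0.11396443098783493), 13.707961082458496) 1941
yaw 13.70796108245849
-70 184 44.93675055962849 31 49.218251367678434
-56 185 45.237233919341286 33 49.73059316887274
-42 183 45.45076814631162 35 49.64455344494323
-28 185 45.478552296885226 32 49.55744103655335
-14 175 45.34684099861168 33 49.25187517196727
0 182 45.105212006990904 34 49.011585026786044
14 182 45.06435033959087 36 48.824195999010115
28 176 45.21556348959696 33 49.08721216683665
42 182 45.17590026644088 37 49.46374357155392
56 171 45.54211477126616 35 49.04394513456545
counter -0.0003428033847443501
patch [0.5393 0.0726 0.0455] -0.02225100945315326 0.00031957603712879924
[[-1.    0.05  0.05  0.05  0.03  0.03 -1.   -1.    0.24  0.25  0.25]
 [-1.    0.05  0.05  0.05  0.03 -1.   -1.   -1.    0.18  0.24  0.25]
 [ 0.1  -1.    0.05  0.05 -1.   -1.   -1.   -1.   -1.    0.24  0.24]
 [ 0.1   0.09 -1.   -1.   -1.    0.05  0.05  0.05 -1.    0.18  0.24]
 [ 0.09  0.09 -1.   -1.   -1.    0.05  0.05  0.05 -1.   -1.    0.24]
 [ 0.06  0.09  0.09 -1.   -1.    0.05 
[... 1005 characters left out ...]
004379586
[[-1.    0.05  0.05  0.05  0.03 -1.   -1.   -1.    0.24  0.24  0.24]
 [-1.    0.05  0.05  0.05  0.03 -1.   -1.   -1.    0.22  0.24  0.24]
 [ 0.09 -1.    0.05  0.05 -1.   -1.   -1.   -1.   -1.    0.24  0.24]
 [ 0.09 -1.   -1.   -1.   -1.    0.05  0.05  0.05 -1.    0.2   0.24]
 [ 0.09  0.09 -1.   -1.   -1.    0.05  0.05  0.05 -1.   -1.    0.24]
 [ 0.06  0.09  0.09 -1.   -1.    0.05  0.05  0.05 -1.   -1.    0.15]
 [ 0.06  0.09  0.09  0.17  0.17  0.05  0.05  0.05 -1.    0.15  0.18]
 [ 0.06  0.06  0.09  0.17  0.17 -1.   -1.   -1.    0.4   0.26  0.11]
 [ 0.06  0.06  0.06  0.16  0.19  0.15  0.23  0.4   0.4  -1.   -1.  ]
 [ 0.06  0.09  0.1   0.26  0.4  -1.   -1.    0.4  -1.   -1.   -1.  ]]
```

```bash
cat >> h.py <<'E'
BC=np.array([.5615,.077]);BY=np.radians(13.6)
def box(x,y): 
    c,s=np.cos(BY),np.sin(BY);return BC+np.array([c*x-s*y,s*x+c*y])
def tobox(p):
    c,s=np.cos(BY),np.sin(BY);d=np.array(p[:2])-BC;return np.array([c*d[0]+s*d[1],-s*d[0]+c*d[1]])
def plan(x,y,z,th,show=True):
    o=ctrl.get_obs();M=rot(o['orientation']);t=np.degrees(np.arctan2(M[1,0],M[0,0]))
    turn=-((th-t+180)%360-180)/4
    a=np.radians(th);T=np.array([[np.cos(a),np.sin(a),0],[np.sin(a),-np.cos(a),0],[0,0,-1]])
    d=T.T@(np.array([x,y,z])-o['ee_pos'])/.025
    print('t',round(o['clock'],2),'pos',np.round(o['ee_pos'],4),'th',round(t,2),'F',np.round(o['contact_force'],2),'g',round(o['grip_width'],3),'| turn units',round(turn,2),'shift units after turn',np.round(d,3))
E
python3 - <<'E'
from h import *
np.set_printoptions(precision=3,suppress=True,linewidth=200)
plan(*box(-.022,0),.10,103.6)
for c in('top','side'):
    im=viewer.get_image(c);P=cloud(im)
    # obstacles along sink edge: points 0.03<z<.3, distance to stick
    F=P[(P[...,2]>.03)&(P[...,2]<.3)&(P[...,0]>.25)];s=np.array([.502,-.142])
    n=np.array([.53,-.85]);u=np.array([.85,.53]);d=F[:,:2]-s
    m=(abs(d@u)<.07)&(d@n>-.0)
    for lo in range(0,120,10):
        k=m&(d@n*1e3>=lo)&(d@n*1e3<lo+10)
        if k.any(): print(lo,k.sum(),F[k,2].max().round(3))
    S=P[(P[...,2]>.1)&(P[...,2]<.4)&(P[...,0]>.5)&(P[...,0]<.72)&(P[...,1]<.06)&(P[...,1]>-.15)]
    i=np.argsort(np.hypot(*(S[:,:2]-box(.025,0)).T))[:3];print('spout nearest',S[i])
    t=viewer.pinpoint(c,'stick_mid')[:1]; print(t[0]['p'],at_z(im,t[0]['position'],.0045))
E
```

```text
t 1.4 pos [ 0.236 -0.524  0.231] th 24.23 F [-0.36  0.39 -0.32] g 1.001 | turn units -19.84 shift units after turn [20.319 17.435  5.253]
40 439 0.094
50 243 0.094
60 11 0.089
70 221 0.061
80 218 0.062
90 226 0.063
100 231 0.063
110 224 0.062
spout nearest [[ 0.658 -0.027  0.161]
 [ 0.652 -0.032  0.158]
 [ 0.657 -0.029  0.164]]
0.45 [ 0.511 -0.146  0.004]
40 92 0.09
50 1438 0.091
60 604 0.091
70 426 0.059
80 435 0.06
90 464 0.06
100 468 0.06
110 496 0.06
spout nearest [[ 0.646 -0.042  0.163]
 [ 0.647 -0.042  0.163]
 [ 0.674 -0.025  0.167]]Traceback (most recent call last):
  File "<stdin>", line 15, in <module>
IndexError: list index out of range
```

>>> apply_moves --pt "0 0 0 -1 0" --pt "0 0 0 -1 0" --pt "0 0 0 -1 0" --pt "0 0 0 -1 0" --pt "0 0 0 -1 0" --pt "0 0 0 -1 0" --pt "0 0 0 -1 0" --pt "0 0 0 -1 0" --pt "0 0 0 -1 0" --pt "0 0 0 -1 0"

```text
clock: 2.6
ee_pos: [0.2359, -0.5244, 0.2313]
orientation: [2.659, 1.674, 0.0]
contact_force: [0.0, -0.3, 0.7]
grip_width: 0.0
gripper_force: 0.0
```

>>> apply_moves --pt "0 0 0 -1 0" --pt "0 0 0 -1 0" --pt "0 0 0 -1 0" --pt "0 0 0 -1 0" --pt "0 0 0 -1 0" --pt "0 0 0 -1 0" --pt "0 0 0 -1 0" --pt "0 0 0 -1 0" --pt "0 0 0 -1 0" --pt "0 0 0 -0.85 0"

```text
clock: 3.6
ee_pos: [0.2359, -0.5244, 0.2313]
orientation: [1.939, 2.472, 0.0]
contact_force: [-0.3, -0.1, -0.2]
grip_width: 0.001
gripper_force: 0.0
```

```bash
python3 -c "
from h import *
plan(*box(-.022,0),.08,103.6)"
```

```text
t 3.6 pos [ 0.2359 -0.5244  0.2313] th 103.78 F [-0.28 -0.11 -0.25] g 0.001 | turn units 0.04 shift units after turn [20.319 17.434  6.052]
```

>>> apply_moves --pt "0.9 0.8 0 0 0" --pt "1 0.85 0 0 0" --pt "1 0.85 0 0 0" --pt "1 0.85 0 0 0" --pt "1 0.85 0 0 0" --pt "1 0.85 0 0 0" --pt "1 0.85 0 0 0" --pt "1 0.85 0 0 0" --pt "1 0.85 0 0 0" --pt "1 0.85 0 0 0"

```text
clock: 4.6
ee_pos: [0.3834, -0.2329, 0.2315]
orientation: [1.942, 2.469, -0.0]
contact_force: [0.2, 0.4, -0.4]
grip_width: -0.001
gripper_force: 0.0
```

>>> apply_moves --pt "1 0.85 0.5 0 0" --pt "1 0.85 0.6 0 0" --pt "1 0.85 0.6 0 0" --pt "1 0.85 0.6 0 0" --pt "1 0.85 0.6 0 0" --pt "1 0.85 0.6 0 0" --pt "1 0.85 0.6 0 0" --pt "1 0.85 0.6 0 0" --pt "1 0.85 0.6 0 0" --pt "0.4 0.4 0.3 0 0"

```text
clock: 5.6
ee_pos: [0.5234, 0.0439, 0.0901]
orientation: [-1.939, -2.471, 0.0]
contact_force: [0.1, 0.2, -0.2]
grip_width: -0.003
gripper_force: 0.0
```

>>> apply_moves --pt "0 0 0 0 0" --pt "0 0 0 0 0" --pt "0 0 0 0 0"

```text
clock: 5.9
ee_pos: [0.5231, 0.0406, 0.0919]
orientation: [1.943, 2.467, -0.0]
contact_force: [-0.8, -0.7, 0.6]
grip_width: 0.002
gripper_force: 0.0
```

```bash
python3 -c "
from h import *
plan(*box(-.022,0),.05,103.6)"
```

```text
t 5.9 pos [0.5231 0.0406 0.0919] th 103.55 F [-0.82 -0.72  0.62] g 0.002 | turn units -0.01 shift units after turn [1.055 0.953 1.678]
```

>>> apply_moves --pt "0.5 0.45 0.4 0 0" --pt "0.55 0.5 0.4 0 0" --pt "0 0 0.4 0 0" --pt "0 0 0.3 0 0" --pt "0 0 0 0 0" --pt "0 0 0 0 0"

```text
clock: 6.5
ee_pos: [0.5396, 0.0723, 0.0536]
orientation: [-1.943, -2.468, 0.001]
contact_force: [0.2, -0.0, 0.6]
grip_width: 0.001
gripper_force: 0.0
```

>>> apply_moves --pt "0 0 0.08 0 0" --pt "0 0 0.04 0 0" --pt "0 0 0 0 0" --pt "0 0 0 0 0"

```text
clock: 6.9
ee_pos: [0.5402, 0.0727, 0.0509]
orientation: [1.942, 2.469, 0.0]
contact_force: [-0.5, -0.6, 0.5]
grip_width: 0.0
gripper_force: 0.0
```

```bash
python3 -c "
from h import *
plan(*box(-.022,0),.045,103.6)"
```

```text
t 6.9 pos [0.5402 0.0727 0.0509] th 103.62 F [-0.54 -0.6   0.51] g 0.0 | turn units 0.01 shift units after turn [-0.033 -0.01   0.238]
```

>>> apply_moves --pt "0 0 0.08 0 0" --pt "0 0 0.08 0 0" --pt "0 0 0 0 0" --pt "0 0 0 0 0"

```text
clock: 7.3
ee_pos: [0.5399, 0.0728, 0.0466]
orientation: [-1.942, -2.469, 0.0]
contact_force: [0.6, -0.3, -0.1]
grip_width: -0.004
gripper_force: 0.0
```

>>> apply_moves --pt "0 0 0.04 0 0" --pt "0 0 0 0 0" --pt "0 0 0 0 0"

```text
clock: 7.6
ee_pos: [0.5401, 0.0728, 0.0458]
orientation: [1.942, 2.469, -0.0]
contact_force: [-0.1, 0.0, 0.4]
grip_width: 0.006
gripper_force: 0.0
```

>>> apply_moves --pt "0 0 0.04 0 0" --pt "0 0 0 0 0" --pt "0 0 0 0 0"

```text
clock: 7.9
ee_pos: [0.5402, 0.0728, 0.045]
orientation: [1.942, 2.469, 0.0]
contact_force: [-0.9, 0.3, 1.7]
grip_width: -0.004
gripper_force: 1.1
```

>>> apply_moves --pt "0 0 0.04 0 0" --pt "0 0 0 0 0" --pt "0 0 0 0 0"

```text
clock: 8.2
ee_pos: [0.5402, 0.0728, 0.0442]
orientation: [1.942, 2.469, 0.0]
contact_force: [-2.6, 0.6, 5.4]
grip_width: -0.001
gripper_force: 2.7
```

>>> apply_moves --pt "0 0 0 0 0"

```text
clock: 8.3
ee_pos: [0.5402, 0.0727, 0.0442]
orientation: [1.942, 2.469, 0.0]
contact_force: [-0.5, 0.3, 4.3]
grip_width: -0.0
gripper_force: 2.7
```

>>> apply_moves --pt "0 0 0.04 0 0" --pt "0 0 0 0 0" --pt "0 0 0 0 0"

```text
clock: 8.6
ee_pos: [0.5402, 0.0728, 0.0435]
orientation: [1.942, 2.469, 0.0]
contact_force: [-2.0, 0.3, 8.3]
grip_width: -0.001
gripper_force: 4.1
```

>>> apply_moves --pt "0 0 0.015 0 0" --pt "0 0 0 0 0" --pt "0 0 0 0 0"

```text
clock: 8.9
ee_pos: [0.5403, 0.0728, 0.0433]
orientation: [1.942, 2.469, 0.001]
contact_force: [-2.7, -0.2, 8.8]
grip_width: -0.001
gripper_force: 4.6
```

>>> apply_moves --pt "0 -0.05 0.02 0 0" --pt "0 -0.1 0 0 0" --pt "0 -0.1 0 0 0" --pt "0 0 0 0 0"

```text
clock: 9.3
ee_pos: [0.5376, 0.072, 0.0439]
orientation: [1.939, 2.466, 0.009]
contact_force: [2.8, 3.0, 6.8]
grip_width: -0.001
gripper_force: 3.4
```

```bash
python3 - <<'E'
from h import *
o=ctrl.get_obs();print(tobox(o['ee_pos']),o['contact_force'],o['gripper_force'])
im=viewer.get_image('top');P=cloud(im)
for q in('patch_shut','front_edge'):
  for r in viewer.pinpoint('top',q)[:1]: print(q,r['p'],tobox(at_z(im,r['position'],.043)))
E
```

```text
[-0.02439272  0.00079366] [2.83948906 2.98740746 6.83600607] 3.358588894534833
```

>>> apply_moves --pt "0 0 0.03 0 0" --pt "0 0 0 0 0"

```text
clock: 9.65
ee_pos: [0.5377, 0.072, 0.0433]
orientation: [1.939, 2.466, 0.009]
contact_force: [2.2, 2.6, 9.5]
grip_width: 0.001
gripper_force: 4.6
```

>>> apply_moves --pt "0 -0.05 0.01 0 0" --pt "0 -0.05 0 0 0" --pt "0 0 0 0 0"

```text
clock: 9.95
ee_pos: [0.5359, 0.0716, 0.0433]
orientation: [1.938, 2.465, 0.011]
contact_force: [3.8, 2.9, 8.9]
grip_width: 0.0
gripper_force: 4.4
```

>>> apply_moves --pt "0 -0.08 0.02 0 0" --pt "0 -0.08 0 0 0" --pt "0 -0.08 0 0 0" --pt "0 -0.08 0 0 0" --pt "0 0 0 0 0"

```text
clock: 10.45
ee_pos: [0.5282, 0.0697, 0.043]
orientation: [1.938, 2.465, 0.011]
contact_force: [4.2, 3.5, 10.0]
grip_width: 0.001
gripper_force: 5.0
```

```bash
python3 - <<'E'
from h import *
o=ctrl.get_obs();print(tobox(o['ee_pos']),o['contact_force'],o['gripper_force'])
for c in('top','side'):
  im=viewer.get_image(c);save(im,c+'1.png')
  for q in('patch_shut','front_edge','lid'):
    for r in viewer.pinpoint(c,q)[:1]: print(c,q,r['p'],r['position'],tobox(at_z(im,r['position'],.043)))
im=cv2.imread('pics/side1.png');cv2.imwrite('pics/s1c.png',cv2.resize(im[170:290,260:440],None,fx=3,fy=3))
E
```

```text
[-0.03405844  0.00073207] [ 4.22440993  3.45356963 10.02224559] 5.022180421537996Traceback (most recent call last):
  File "<stdin>", line 6, in <module>
ValueError: it knows: box, front_edge, mug, patch_shut, roll, runner_rear, stick_mid, tape, well
```

```bash
python3 - <<'E'
from h import *
for c in('top','side'):
  im=viewer.get_image(c);save(im,c+'1.png')
  for q in('patch_shut','front_edge'):
    for r in viewer.pinpoint(c,q)[:1]: print(c,q,r['p'],r['position'],tobox(at_z(im,r['position'],.043)))
im=cv2.imread('pics/side1.png');cv2.imwrite('pics/s1c.png',cv2.resize(im[170:290,260:440],None,fx=3,fy=3))
E
```

```text
top front_edge 0.17 [393.2, 247.5] [-0.22787048 -0.12487063]
side patch_shut 0.59 [337.0, 226.9] [-0.02205929  0.00213097]
side front_edge 0.56 [315.4, 225.4] [-0.0670386  -0.00422792]
```

View pics/s1c.png

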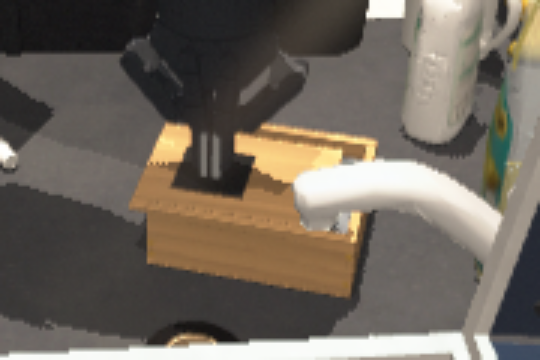

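>>> apply_moves --pt "0 -0.1 0 0 0" --pt "0 -0.12 0 0 0" --pt "0 -0.12 0.005 0 0" --pt "0 -0.12 0.005 0 0"

```text
clock: 11.3
ee_pos: [0.5175, 0.0671, 0.0428]
orientation: [1.937, 2.465, 0.013]
contact_force: [4.4, 4.6, 10.6]
grip_width: 0.003
gripper_force: 5.2
```

>>> apply_moves --pt "0 -0.12 0 0 0" --pt "0 -0.12 0 0 0" --pt "0 -0.12 0 0 0" --pt "0 -0.12 0 0 0"

```text
clock: 11.7
ee_pos: [0.5059, 0.0642, 0.0428]
orientation: [1.937, 2.465, 0.013]
contact_force: [4.3, 4.5, 9.1]
grip_width: 0.001
gripper_force: 5.1
```

>>> apply_moves --pt "0 -0.12 0.005 0 0" --pt "0 -0.12 0 0 0" --pt "0 -0.12 0.005 0 0" --pt "0 -0.12 0 0 0" --pt "0 -0.12 0 0 0"

```text
clock: 12.2
ee_pos: [0.4914, 0.0607, 0.0426]
orientation: [1.937, 2.465, 0.013]
contact_force: [4.0, 5.1, 10.5]
grip_width: 0.004
gripper_force: 5.3
```

>>> apply_moves --pt "0 -0.12 0 0 0" --pt "0 -0.12 0.005 0 0" --pt "0 -0.12 0 0 0" --pt "0 -0.12 0 0 0" --pt "0 -0.06 0 0 0"

```text
clock: 12.7
ee_pos: [0.4781, 0.0575, 0.0424]
orientation: [1.937, 2.465, 0.012]
contact_force: [4.3, 3.9, 10.7]
grip_width: -0.004
gripper_force: 5.5
```

```bash
python3 - <<'E'
from h import *
o=ctrl.get_obs();print(tobox(o['ee_pos']),o['contact_force'],o['gripper_force'])
E
```

```text
[-0.08569166  0.0006374 ] [ 4.29616431  3.9472202  10.74459658] 5.515692035551183
```

>>> apply_moves --pt "0 -0.1 0 0 0" --pt "0 -0.1 0 0 0" --pt "0 -0.1 0 0 0" --pt "0 0 0 0 0"

```text
clock: 13.1
ee_pos: [0.4704, 0.0556, 0.0423]
orientation: [1.938, 2.465, 0.011]
contact_force: [3.2, 3.8, 11.9]
grip_width: -0.002
gripper_force: 5.6
```

>>> apply_moves --pt "0 -0.06 0 0 0" --pt "0 -0.06 0 0 0" --pt "0 0 0 0 0"

```text
clock: 13.4
ee_pos: [0.4693, 0.0551, 0.0427]
orientation: [1.936, 2.464, 0.015]
contact_force: [7.2, 5.9, 9.8]
grip_width: 0.002
gripper_force: 4.8
```

>>> apply_moves --pt "0 0 0 0 0" --pt "0 0.15 -0.05 0 0" --pt "0 0 -0.2 0 0" --pt "0 0 -0.6 0 0" --pt "0 0 -0.8 0 0" --pt "0 0 -1 0 0" --pt "0 0 -1 0 0" --pt "0 0 0 0 0" --pt "0 0 0 0 0"

```text
clock: 14.3
ee_pos: [0.4668, 0.0549, 0.1311]
orientation: [1.942, 2.469, 0.0]
contact_force: [-0.0, -0.5, -0.5]
grip_width: 0.002
gripper_force: 0.0
```

```bash
python3 - <<'E'
from h import *
plan(.495,-.137,.13,128)
for c in('top','side'):
  im=viewer.get_image(c);save(im,c+'2.png')
  for q in('front_edge','stick_mid','well'):
    for r in viewer.pinpoint(c,q)[:1]: print(c,q,r['p'],r['position'],tobox(at_z(im,r['position'],.0043 if q!='front_edge' else .043)))
a=cv2.imread('pics/side2.png')[170:320,180:440];b=cv2.imread('pics/top2.png')[130:280,230:490]
cv2.imwrite('pics/c2.png',cv2.resize(np.vstack([a,b]),None,fx=2,fy=2))
E
```

```text
t 14.3 pos [0.4668 0.0549 0.1311] th 103.62 F [-0.03 -0.49 -0.47] g 0.002 | turn units -6.09 shift units after turn [-6.745 -3.838  0.044]
top front_edge 0.3 [324.0, 178.3] [-0.02071867 -0.00260364]
top stick_mid 0.69 [405.9, 191.8] [-0.10234852 -0.20068497]
top well 0.81 [318.5, 162.5] [ 0.02604482 -0.00175992]
side stick_mid 0.5 [319.2, 220.8] [-0.07605198  0.06340482]
side well 0.83 [357.8, 247.2] [ 0.02544634 -0.00575507]
```

View pics/c2.png

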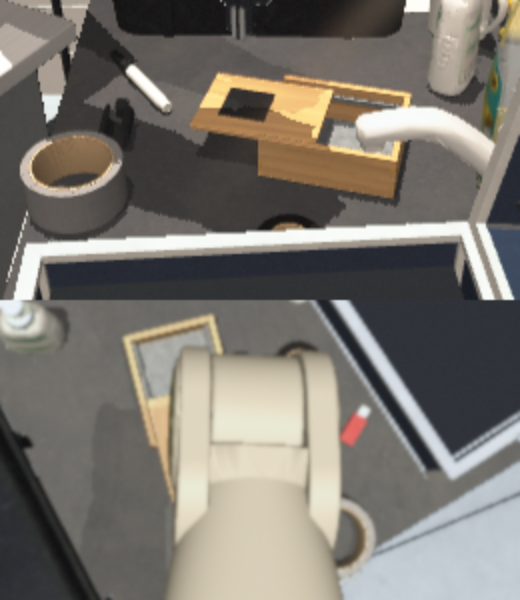

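>>> apply_moves --pt "0 0 0 -1 0.6" --pt "0 0 0 -1 0.6" --pt "0 0 0 -1 0.6" --pt "0 0 0 -1 0.6" --pt "0 0 0 -1 0.6" --pt "0 0 0 -0.85 0.6" --pt "0 0 0 0 0.6"

```text
clock: 15.4
ee_pos: [0.4666, 0.055, 0.1308]
orientation: [-1.401, -2.812, 0.0]
contact_force: [0.3, 0.5, -0.0]
grip_width: 0.599
gripper_force: 0.0
```

```bash
python3 -c "
from h import *
plan(.4959,-.138,.12,127)"
```

```text
t 15.4 pos [0.4666 0.055  0.1308] th 127.03 F [ 0.29  0.47 -0.02] g 0.599 | turn units 0.01 shift units after turn [-6.871 -3.71   0.433]
```

>>> apply_moves --pt "-0.6 -0.3 0 0 0.6" --pt "-0.9 -0.5 0 0 0.6" --pt "-0.9 -0.5 0 0 0.6" --pt "-0.9 -0.5 0 0 0.6" --pt "-0.9 -0.5 0 0 0.6" --pt "-0.9 -0.5 0 0 0.6" --pt "-0.9 -0.5 0.2 0 0.6" --pt "-0.87 -0.41 0.2 0 0.6" --pt "0 0 0 0 0.6" --pt "0 0 0 0 0.6"

```text
clock: 16.4
ee_pos: [0.4957, -0.1381, 0.1207]
orientation: [-1.404, -2.809, -0.0]
contact_force: [0.6, 0.1, -0.5]
grip_width: 0.593
gripper_force: 0.0
```

```bash
python3 - <<'E'
from h import *
plan(.4959,-.138,.02,127)
im=viewer.get_image('side');save(im,'s3.png')
cv2.imwrite('pics/c3.png',cv2.resize(cv2.imread('pics/s3.png')[150:400,150:450],None,fx=2,fy=2))
im=viewer.get_image('top');P=cloud(im);f=im['frame'].astype(int)
m=(f[...,0]>f[...,1]*1.8)&(f[...,0]>80)&(P[...,2]<.03)&(P[...,1]<0);print(m.sum(),P[m].mean(0))
E
```

```text
t 16.4 pos [ 0.4957 -0.1381  0.1207] th 126.9 F [ 0.62  0.1  -0.47] g 0.593 | turn units -0.02 shift units after turn [-3.000e-03  8.000e-03  4.026e+00]
109 [ 0.50114584 -0.14113511  0.00862595]
```

View pics/c3.png

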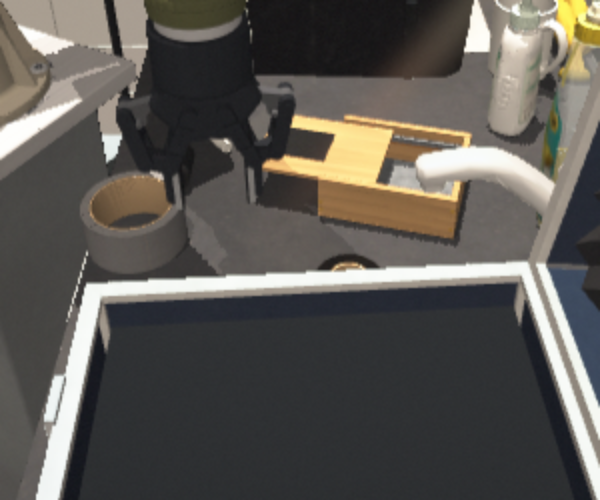

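>>> apply_moves --pt "0 0 0.5 0 0.6" --pt "0 0 0.8 0 0.6" --pt "0 0 0.8 0 0.6" --pt "0 0 0.8 0 0.6" --pt "0 0 0.5 0 0.6" --pt "0 0 0.4 0 0.6" --pt "0 0 0.2 0 0.6" --pt "0 0 0 0 0.6"

```text
clock: 17.3
ee_pos: [0.4958, -0.1377, 0.0206]
orientation: [-1.401, -2.811, 0.0]
contact_force: [-1.0, 0.1, 0.1]
grip_width: 0.6
gripper_force: 0.0
```

>>> apply_moves --pt "0 0 0.2 0 0.6" --pt "0 0 0.2 0 0.6" --pt "0 0 0.15 0 0.6" --pt "0 0 0.1 0 0.6" --pt "0 0 0 0 0.6"

```text
clock: 17.8
ee_pos: [0.4958, -0.1379, 0.0044]
orientation: [-1.401, -2.811, 0.0]
contact_force: [0.7, -0.1, 0.2]
grip_width: 0.6
gripper_force: 0.0
```

>>> apply_moves --pt "0 0 0 0 0" --pt "0 0 0 0 0" --pt "0 0 0 0 0" --pt "0 0 0 0 0" --pt "0 0 0 0 0"

```text
clock: 18.3
ee_pos: [0.4963, -0.1381, 0.0052]
orientation: [1.401, 2.811, -0.0]
contact_force: [-1.4, 1.1, 5.1]
grip_width: 0.188
gripper_force: 58.8
```

>>> apply_moves --pt "0 0 -0.2 0 0" --pt "0 0 -0.5 0 0" --pt "0 0 -1 0 0" --pt "0 0 -1 0 0" --pt "0 0 -1 0 0" --pt "0 0 -1 0 0" --pt "-0.3 0 -0.5 0 0" --pt "0 0 0 0 0" --pt "0 0 0 0 0"

```text
clock: 19.2
ee_pos: [0.5006, -0.1439, 0.135]
orientation: [1.401, 2.811, 0.0]
contact_force: [-0.7, -0.3, 0.3]
grip_width: 0.188
gripper_force: 58.6
```

```bash
python3 - <<'E'
from h import *
plan(*box(.025,0),.15,193.6)
im=viewer.get_image('side');save(im,'s4.png')
cv2.imwrite('pics/c4.png',cv2.resize(cv2.imread('pics/s4.png')[150:300,200:400],None,fx=3,fy=3))
E
```

```text
t 19.2 pos [ 0.5006 -0.1439  0.135 ] th 127.02 F [-0.71 -0.28  0.27] g 0.188 | turn units -16.65 shift units after turn [-5.448  8.017 -0.599]
```

View pics/c4.png

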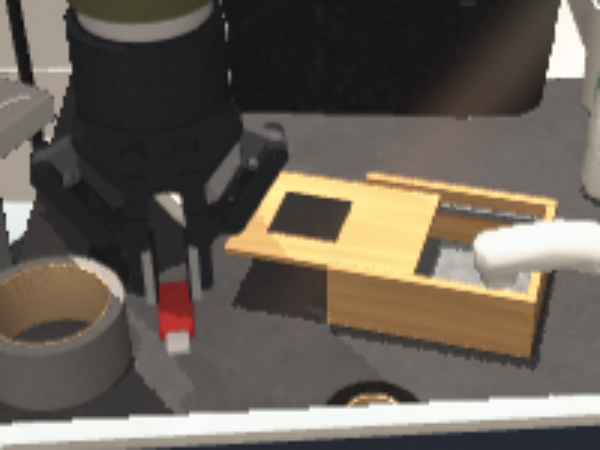

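>>> apply_moves --pt "0 0 0 1 0" --pt "0 0 0 1 0" --pt "0 0 0 1 0" --pt "0 0 0 1 0" --pt "0 0 0 1 0" --pt "0 0 0 0.85 0" --pt "0 0 0 0 0"

```text
clock: 19.95
ee_pos: [0.4995, -0.1434, 0.1335]
orientation: [-1.941, -2.467, 0.001]
contact_force: [0.4, -0.2, -0.4]
grip_width: 0.19
gripper_force: 58.6
```

```bash
python3 -c "
from h import *
plan(*box(.025,.014),.10,103.6)"
```

```text
t 19.95 pos [ 0.4995 -0.1434  0.1335] th 103.63 F [ 0.43 -0.18 -0.44] g 0.19 | turn units 0.01 shift units after turn [8.544 5.482 1.34 ]
```

>>> apply_moves --pt "0.5 0.3 0 0 0" --pt "0.9 0.6 0 0 0" --pt "0.9 0.6 0 0 0" --pt "0.9 0.6 0 0 0" --pt "0.9 0.6 0 0 0" --pt "0.9 0.6 0 0 0" --pt "0.9 0.6 0 0 0" --pt "0.9 0.6 0 0 0" --pt "0.9 0.5 0 0 0" --pt "0.84 0.48 0 0 0"

```text
clock: 20.95
ee_pos: [0.5831, 0.0982, 0.1342]
orientation: [-1.939, -2.471, 0.001]
contact_force: [0.5, -0.3, 0.9]
grip_width: 0.187
gripper_force: 58.7
```

>>> apply_moves --pt "0 0 0.3 0 0" --pt "0 0 0.5 0 0" --pt "0 0 0.5 0 0" --pt "0 0 0 0 0" --pt "0 0 0 0 0"

```text
clock: 21.45
ee_pos: [0.5826, 0.095, 0.1014]
orientation: [-1.943, -2.467, 0.002]
contact_force: [1.5, -0.7, 0.6]
grip_width: 0.187
gripper_force: 58.7
```

```bash
python3 - <<'E'
from h import *
plan(*box(.025,.014),.014,103.6)
print(tobox(ctrl.get_obs()['ee_pos']))
im=viewer.get_image('side');save(im,'s5.png')
cv2.imwrite('pics/c5.png',cv2.resize(cv2.imread('pics/s5.png')[150:300,250:450],None,fx=3,fy=3))
E
```

```text
t 21.45 pos [0.5826 0.095  0.1014] th 103.56 F [ 1.52 -0.67  0.55] g 0.187 | turn units -0.01 shift units after turn [0.058 0.01  3.497]
[0.0247571  0.01254173]
```

View pics/c5.png

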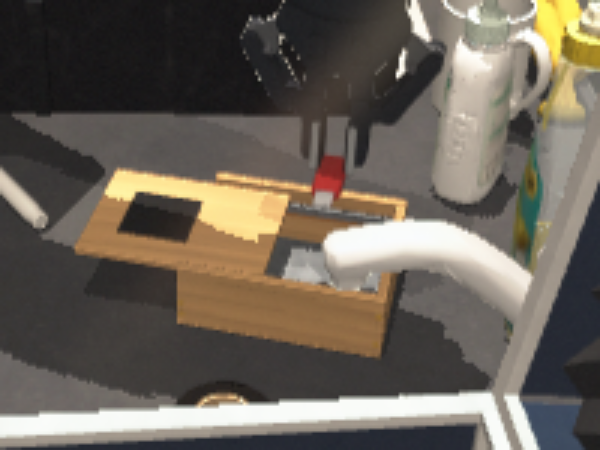

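>>> apply_moves --pt "0 0 0.4 0 0" --pt "0 0 0.6 0 0" --pt "0 0 0.6 0 0" --pt "0 0 0.6 0 0" --pt "0 0 0.5 0 0" --pt "0 0 0.4 0 0" --pt "0 0 0.2 0 0" --pt "0 0 0.1 0 0" --pt "0 0 0 0 0"

```text
clock: 22.4
ee_pos: [0.5835, 0.0958, 0.0172]
orientation: [1.942, 2.469, -0.0]
contact_force: [0.7, -0.4, -1.0]
grip_width: 0.186
gripper_force: 58.7
```

>>> apply_moves --pt "0 0 0.08 0 0" --pt "0 0 0 0 0"

```text
clock: 22.6
ee_pos: [0.5838, 0.0958, 0.0156]
orientation: [1.942, 2.469, 0.001]
contact_force: [0.3, -0.1, 0.4]
grip_width: 0.192
gripper_force: 58.7
```

>>> apply_moves --pt "0 0 0.12 0 0" --pt "0 0 0 0 0" --pt "0 0 0 0 0"

```text
clock: 22.9
ee_pos: [0.5834, 0.0958, 0.0122]
orientation: [-1.942, -2.469, 0.0]
contact_force: [-0.9, -0.8, 0.7]
grip_width: 0.187
gripper_force: 58.7
```

>>> apply_moves --pt "0 0 0 0 0.34" --pt "0 0 0 0 0.34" --pt "0 0 0 0 0.34" --pt "0 0 -0.1 0 0.34" --pt "0 0 -0.4 0 0.34" --pt "0 0 -0.8 0 0.34" --pt "0 0 -1 0 0.34" --pt "0 0 -1 0 0.34" --pt "0 0 -0.8 0 0.34" --pt "0 0 0 0 0"

```text
clock: 23.9
ee_pos: [0.5859, 0.0959, 0.119]
orientation: [1.939, 2.465, 0.007]
contact_force: [0.6, 0.1, -0.5]
grip_width: 0.191
gripper_force: 0.0
```

```bash
python3 - <<'E'
from h import *
plan(*box(-.168,0),.11,193.6)
plan(*box(-.168,0),.11,103.6)
im=viewer.get_image('side');save(im,'s6.png')
cv2.imwrite('pics/c6.png',cv2.resize(cv2.imread('pics/s6.png')[150:300,250:450],None,fx=3,fy=3))
E
```

```text
t 23.9 pos [0.5859 0.0959 0.119 ] th 103.63 F [ 0.64  0.14 -0.54] g 0.191 | turn units -22.49 shift units after turn [ 7.847 -0.505  0.36 ]
t 23.9 pos [0.5859 0.0959 0.119 ] th 103.63 F [ 0.64  0.14 -0.54] g 0.191 | turn units 0.01 shift units after turn [-0.505 -7.847  0.36 ]
```

View pics/c6.png

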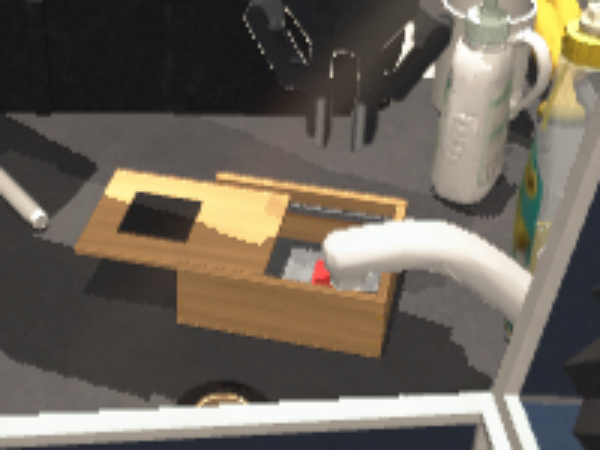

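>>> apply_moves --pt "0 -0.5 0 0 0" --pt "-0.1 -0.9 0 0 0" --pt "-0.1 -1 0 0 0" --pt "-0.1 -1 0 0 0" --pt "-0.1 -1 0 0 0" --pt "-0.1 -1 0 0 0" --pt "0 -1 0 0 0" --pt "0 -1 0 0 0" --pt "0 -1 0 0 0" --pt "0 -0.13 0 0 0"

```text
clock: 24.95
ee_pos: [0.3752, 0.0335, 0.1136]
orientation: [-1.941, -2.466, 0.004]
contact_force: [-0.1, 0.7, 0.2]
grip_width: -0.001
gripper_force: 0.0
```

>>> apply_moves --pt "0 0 0 0 0" --pt "0 0 0 0 0"

```text
clock: 25.15
ee_pos: [0.3803, 0.0334, 0.1148]
orientation: [1.942, 2.468, 0.001]
contact_force: [-0.6, -0.4, 0.7]
grip_width: 0.001
gripper_force: 0.0
```

```bash
python3 - <<'E'
from h import *
np.set_printoptions(precision=4,suppress=True)
plan(*box(-.185,0),.031,103.6)
for c in('top','side'):
  im=viewer.get_image(c);P=cloud(im)
  for r in viewer.pinpoint(c,'stick_mid')[:2]: print(c,r['p'],tobox(at_z(im,r['position'],.01)))
  f=im['frame'].astype(int)
  m=(f[...,0]>f[...,1]*1.8)&(f[...,0]>80)&(P[...,2]<.05)&(abs(P[...,0]-.585)<.06)&(abs(P[...,1]-.08)<.06);
  if m.any(): print(c,m.sum(),P[m].mean(0),tobox(P[m].mean(0)))
E
```

```text
t 25.15 pos [0.3803 0.0334 0.1148] th 103.62 F [-0.59 -0.43  0.74] g 0.001 | turn units 0.01 shift units after turn [-0.009  0.057  3.352]
top 0.64 [ 0.0201 -0.0019]
top 81 [0.5844 0.084  0.0133] [0.0239 0.0014]
side 0.42 [ 0.0238 -0.0121]
side 33 [0.5809 0.0849 0.0131] [0.0207 0.0031]
```

>>> apply_moves --pt "0 0 0.4 0 0" --pt "0 0 0.7 0 0" --pt "0 0 0.7 0 0" --pt "0 0 0.7 0 0" --pt "0 0 0.5 0 0" --pt "0 0 0.35 0 0" --pt "0 0 0 0 0" --pt "0 0 0 0 0"

```text
clock: 26.15
ee_pos: [0.3792, 0.0334, 0.031]
orientation: [-1.942, -2.469, 0.0]
contact_force: [-0.3, 0.0, 0.6]
grip_width: 0.004
gripper_force: 0.0
```

>>> apply_moves --pt "0 0.15 0 0 0" --pt "0 0.15 0 0 0" --pt "0 0.15 0 0 0" --pt "0 0.15 0 0 0" --pt "0 0.1 0 0 0" --pt "0 0 0 0 0"

```text
clock: 26.75
ee_pos: [0.3967, 0.0376, 0.0311]
orientation: [1.942, 2.469, 0.0]
contact_force: [-0.7, -0.8, -0.5]
grip_width: -0.0
gripper_force: 0.0
```

>>> apply_moves --pt "0 0.1 0 0 0" --pt "0 0.1 0 0 0" --pt "0 0.1 0 0 0" --pt "0 0.1 0 0 0"

```text
clock: 27.15
ee_pos: [0.4061, 0.0399, 0.031]
orientation: [1.942, 2.469, -0.0]
contact_force: [-0.1, 0.2, 0.7]
grip_width: 0.002
gripper_force: 0.0
```

>>> apply_moves --pt "0 0.1 0 0 0" --pt "0 0.1 0 0 0" --pt "0 0.1 0 0 0" --pt "0 0.1 0 0 0"

```text
clock: 27.55
ee_pos: [0.4134, 0.042, 0.0304]
orientation: [-1.941, -2.467, 0.006]
contact_force: [-4.4, -3.4, 1.6]
grip_width: 0.0
gripper_force: 2.7
```

>>> apply_moves --pt "0 0.1 0 0 0" --pt "0 0.1 0 0 0" --pt "0 0.1 0 0 0" --pt "0 0.1 0 0 0"

```text
clock: 27.95
ee_pos: [0.4231, 0.0443, 0.0304]
orientation: [-1.941, -2.467, 0.006]
contact_force: [-5.7, -2.2, 2.7]
grip_width: -0.002
gripper_force: 2.7
```

>>> apply_moves --pt "0 0.12 0 0 0" --pt "0 0.12 0 0 0" --pt "0 0.12 0 0 0" --pt "0 0.12 0 0 0" --pt "0 0.12 0 0 0" --pt "0 0.12 0 0 0" --pt "0 0.12 0 0 0" --pt "0 0.12 0 0 0"

```text
clock: 28.75
ee_pos: [0.4465, 0.0499, 0.0304]
orientation: [-1.941, -2.467, 0.006]
contact_force: [-4.5, -1.9, 3.0]
grip_width: -0.001
gripper_force: 2.8
```

>>> apply_moves --pt "0 0.12 0 0 0" --pt "0 0.12 0 0 0" --pt "0 0.12 0 0 0" --pt "0 0.12 0 0 0" --pt "0 0.12 0 0 0" --pt "0 0.12 0 0 0" --pt "0 0.12 0 0 0" --pt "0 0.12 0 0 0"

```text
clock: 29.55
ee_pos: [0.4699, 0.0555, 0.0304]
orientation: [-1.941, -2.467, 0.006]
contact_force: [-5.2, -1.9, 2.8]
grip_width: 0.001
gripper_force: 2.8
```

>>> apply_moves --pt "0 0.12 0 0 0" --pt "0 0.12 0 0 0" --pt "0 0.1 0 0 0" --pt "0 0.06 0 0 0" --pt "0 0 0 0 0"

```text
clock: 30.05
ee_pos: [0.4801, 0.058, 0.0305]
orientation: [-1.941, -2.467, 0.004]
contact_force: [-4.5, -1.9, 2.8]
grip_width: -0.003
gripper_force: 2.5
```

>>> apply_moves --pt "0 0.05 0 0 0" --pt "0 0.05 0 0 0" --pt "0 0 0 0 0"

```text
clock: 30.35
ee_pos: [0.4828, 0.0586, 0.0306]
orientation: [-1.941, -2.468, 0.003]
contact_force: [-4.6, -2.9, 1.9]
grip_width: -0.003
gripper_force: 2.5
```

>>> apply_moves --pt "0 0.03 0 0 0" --pt "0 0.03 0 0 0" --pt "0 0 0 0 0"

```text
clock: 30.65
ee_pos: [0.4837, 0.0589, 0.0305]
orientation: [-1.941, -2.467, 0.004]
contact_force: [-5.3, -3.0, 2.5]
grip_width: 0.004
gripper_force: 3.0
```

>>> apply_moves --pt "0 0.04 0 0 0" --pt "0 0.02 0 0 0" --pt "0 0 0 0 0"

```text
clock: 30.95
ee_pos: [0.4838, 0.0589, 0.0302]
orientation: [-1.941, -2.466, 0.008]
contact_force: [-8.0, -4.1, 3.4]
grip_width: 0.0
gripper_force: 4.5
```

>>> apply_moves --pt "0 0 0 0 0"

```text
clock: 31.05
ee_pos: [0.4838, 0.059, 0.0302]
orientation: [-1.941, -2.466, 0.008]
contact_force: [-8.0, -2.7, 3.5]
grip_width: 0.0
gripper_force: 4.4
```

Hard stop reached (force rose, position stayed), so I back off and look.

>>> apply_moves --pt "0 -0.3 0 0 0" --pt "0 -0.8 0 0 0" --pt "0 -0.8 0 0 0" --pt "0 0 -0.6 0 0" --pt "0 0 -1 0 0" --pt "0 0 -1 0 0" --pt "0 0 -1 0 0" --pt "0 -0.4 -0.6 0 0" --pt "0 0 0 0 0" --pt "0 0 0 0 0"

```text
clock: 32.05
ee_pos: [0.4318, 0.0461, 0.1361]
orientation: [1.941, 2.468, 0.002]
contact_force: [-0.6, -0.2, -0.3]
grip_width: -0.003
gripper_force: 0.0
```

```bash
python3 - <<'E'
from h import *
plan(*box(-.185,0),.1,103.6)
for c in('top','side'):
  im=viewer.get_image(c);save(im,c+'7.png')
  for q in('patch_shut','front_edge','mug','tape','roll'):
    for r in viewer.pinpoint(c,q)[:1]: print(c,q,r['p'],at_z(im,r['position'],.043 if q[0] in'pf' else 0))
cv2.imwrite('pics/c7.png',cv2.resize(cv2.imread('pics/side7.png')[150:320,180:440],None,fx=3,fy=3))
E
```

```text
t 32.05 pos [0.4318 0.0461 0.1361] th 103.62 F [-0.64 -0.22 -0.34] g -0.003 | turn units 0.01 shift units after turn [-0.019 -2.068  1.443]
top patch_shut 0.96 [0.54523031 0.07177827 0.043     ]
top front_edge 0.65 [0.49767452 0.05517947 0.043     ]
top mug 0.68 [0.6092105  0.36185932 0.        ]
top roll 0.59 [ 0.57538439 -0.07736428  0.        ]
side patch_shut 0.95 [0.54101725 0.07042174 0.043     ]
side front_edge 0.62 [0.4871479  0.07596944 0.043     ]
side mug 0.92 [0.61291334 0.37289922 0.        ]
side tape 0.67 [ 0.36484629 -0.10606526  0.        ]
side roll 0.53 [ 0.5773232  -0.07024771  0.        ]
```

View pics/c7.png

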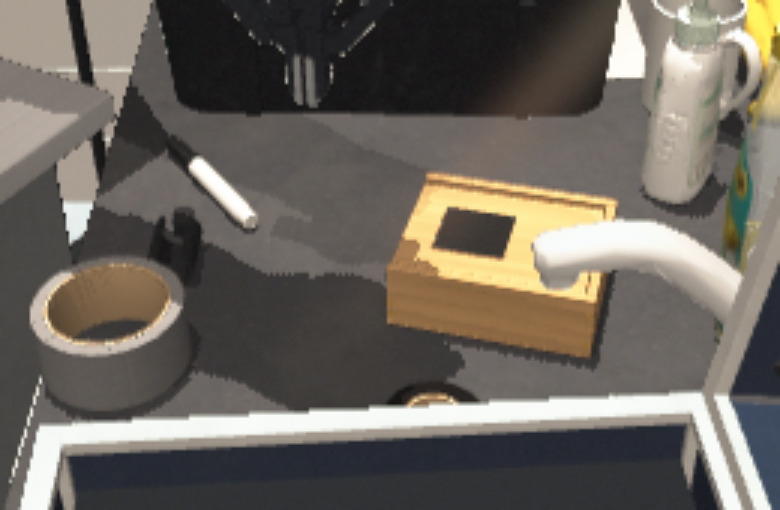

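The lid is flush with the box front at about (390,265) in the crop. The tape and roll haven't moved, and the gripper is clear of everything.

```bash
python3 -c "
from bench import job
print(job.hand_in())"
```

```text
the job is handed in; nothing more can be done
None
```

The memory stick is lying flat in the box, the lid is slid fully shut, and the mug and both tape rolls are where they were; I handed the job in after about 32 s and it gave no verdict back.

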